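# Set the fluorescence lamp's attenuator to the third click

### The job

The attenuator lever on top of the fluorescence lamp box (the upright black tab in the slot) has been left part-way open. With the fingers, push the tab all the way to the closed end of its slot, then push it back open, feeling the clicks, and leave it resting in the third click from the closed end; at no time let it slip past the third click, since stronger light would bleach the specimen. Only push the tab, do not pinch it, and leave the stack of dishes, the spare lens and the dust cap where they are.

Things in the scene. Friction and masses are not known exactly. Their poses are not given: they have to be found in the camera images.
- lamp: White lamp box, 260 mm deep (its x) x 200 wide (its y) x 150 high, fixed to the bench; flat top. Origin: centre of its underside, z up. Its grey front panel with the round light-guide port looks along its -x, roughly to the robot. The lever's slot runs across the top along the box's y, 60 mm in front of the box's centre, in a dark plate 40 x 122 mm, 1 mm proud.
- closed_end (a point): Where the tab's centre lies when the lever is at its closed end stop: over the slot, 35 mm left (box's +y, left as seen from the robot) of its middle, 13 mm above the box's top. Axes are the box's. The white wedge printed in front of the slot is pointed at the closed end and broad at the open end.
- tab (a point): Centre of the lever's black thumb tab, an upright plate 22 mm wide (box's x), 8 mm thick (box's y, the way it slides) and 22 mm high with a rounded top. It spans 4 to 26 mm above the box's top; this point is 13 mm above the top. Axes are the box's. It is pushed along the slot on one of its two flat faces.
- lever (a joint): Lever position, m: 0 at the closed stop, growing as the tab slides along the box's -y, up to 0.070 at the open stop. Spring clicks at 0.014, 0.028, 0.042 (the third), 0.056, 0.070; the stop at 0 is not counted. About 5 N starts the tab out of a click, then the resistance fades; 7 mm on, half-way, the tab snaps ahead by itself into the next click and stays.
- dishes: Taped stack of four round clear culture dishes, 91 mm across and 62 mm high, standing loose on the bench beside the lamp box. Origin: centre of its underside. To be left alone.
- lens: Spare black microscope objective, a cylinder 55 mm across and 58 mm high, standing loose on the bench beside the lamp box. Origin: centre of its underside. To be left alone.
- cap: Black plastic dust cap, a disc 48 mm across and 18 mm high, lying loose on top of the lamp box behind the slot. Origin: centre of its underside. To be left alone.

How it is judged:
By the outcome, as a careful person would: the job done as asked, in the order asked, and still so for the second after the job is handed in, with the robot touching nothing.
It also fails if it takes over 59 s, if anything falls off the work surface, if the arm or the gripper's body presses on something with over 40 N, if the wrist force passes 120 N, or if a joint passes its speed limit or range.

### The arm

A 7-joint arm with a two-finger parallel gripper is mounted at the origin on the work surface. World frame = base frame: x ahead of the robot, y to its left, z up, the work surface at z = 0. Lengths are in mm, angles in rad, forces in N, time in s.
With the tool pointing down it reaches from about 400 to 875 mm from the base axis. Payload 4.4 kg.
Tool frame: the origin (TCP) lies between the finger pads; the fingertips stand 8 mm ahead of it and the grasp point (between the pads) lies 11 mm behind it (r.finger_overhang is the distance from the TCP to the fingertips, in mm); z points along the fingers, y is the line along which they close (so a half turn about z gives the same grasp; the last joint's range is limited). The gripper opens to 85 mm and grips with 20 to 120 N. Pads are 22 mm wide; open, the fingers measure 114 mm over their backs; the gripper's body (76 mm by 85 mm) begins 54 mm behind the grasp point. The pads swing forward as they close: fully open they stand 13 mm farther back than shut.
Start: joints at [-1.351, 0.628, 0.038, 1.517, -0.027, 0.996, -0.02], TCP at [183.227, 623.655, 239.313] pointing down, gripper open.
Joint ranges: [-3.06, 3.06], [-0.37, 2.12], [-1.25, 1.32], [0.18, 2.47], [-1.1, 4.24], [0.23, 1.98], [-2.94, 2.94]. Speed limits (rad/s): [2.57, 2.57, 3.14, 3.14, 3.14, 3.14, 3.14].

### API

Orientations are given as a rotation vector (axis times angle).
In Python, from plant import readout, snapshot, r, find_in, outline_of gives the robot as it stands.
- The arm moves only by the shell command python3 -m inch 'ROWS'. ROWS is text: rows parted by semicolons, each of 5 numbers parted by spaces: the finger opening in cm, from 0 to 8.54, then the shift along the tool's x, y, z in cm, then the turn about the tool's z in rad. In form: claw tx ty tz turn; .... A call has 1 to 12 rows; each row shifts and turns the commanded pose from where the row before left it, along the tool's axes as they then stand; what a row does not reach is not made up. A row lasts 1/12 s, in which the tool goes at most 41.7 mm and 7.16 degrees, less where a joint would pass 70% of its speed; a pose out of reach is approached as far as the arm can. A call is refused whole if a number of a shift passes 4.17 or a number of a turn 0.125, either way. A call with a gripper value outside its range is refused whole. The fingers move at their own pace and stop on an object; the grip force is fixed at half the most. Time passes only in rows, so rows that do not move let the fingers close. It gives the time, the measured TCP pose, the force, the opening and the grip force at its end, in the units of the state.
- readout.get_state(): the state, without advancing time (a new reading comes with each control period).
- snapshot(name): name is "side" or "top" or "wrist"; returns a dict with "img" (384x512x3 uint8, red, green, blue), "K" (3x3 intrinsics, pixels), "position" and "rotation" of the camera in the world. Camera axes: x right, y up, looking along -z (the intrinsics and any distortion apply to the point x, -y, -z); pixel columns grow to the right and rows downward; lengths in mm; the calibration is good to about 2 mm. A picture is of the moment at which its call begins. There is no depth.
- r.finish_job(): hands the job in; it is judged then, once.
Trained networks look in the newest picture that a camera, given by its name, has taken for a name from the list of things; names that differ only in an ending like _2 or _b are one class to them, and where a whole thing is asked for, a point or a joint stands for the part that bears it (a point fixed in the world has none). Each returns a list of dicts, best first, with "score" (0 to 1); they miss things now and then, are a little off and sometimes report something else, mostly with a low value. They report only what shows in the picture. A call takes as long as a camera call.
- find_in(camera, thing): "box" ([centre column, centre row, width, height] in pixels, round what is visible of it).
- outline_of(camera, thing): "region" (384x512 bool, what is visible of it) and "box" ([centre column, centre row, width, height] in pixels, round what is visible of it).
The state is a dict: "time_s": time; "q": joint angles; "dq": joint speeds; "tau": joint torques, N m; "position": TCP position; "orientation": TCP orientation; "wrist_force": force on the tool from outside, world axes, zero at the start; "wrist_torque": the same for the moment, N m; "gripper_width": finger opening in mm; "grip_force": force on a finger pad.
Only numpy, scipy, OpenCV 4.12 (cv2) and the standard library are available. Lean on these libraries where they do the work, as an engineer would, in place of code of your own. Each camera call takes 0.05 s, during which the arm holds its last target. There are 200 camera calls.

## Working session

There is one attempt and no reset: what is moved stays moved. The work goes in short steps, Python scripts to look and compute and a shell command to move; the robot and the scene stay as the last step left them, time stands still between calls to the robot, and variables do not carry over. Pictures are saved under pics/ and viewed, at most 10 in all, crops included, and the job is handed in when it is done.

```bash
mkdir -p pics; ls; python3 - <<'E'
from plant import *
import cv2,numpy as np
s=readout.get_state();print({k:np.round(s[k],3).tolist() for k in s})
ims=[]
for c in ["top","side"]:
    d=snapshot(c);cv2.imwrite(f"pics/{c}0.png",cv2.resize(d["img"][:,:,::-1],(768,576)))
    print(c,d["K"],d["position"],np.round(d["rotation"],4).tolist(),[k for k in d])
    for t in ["lamp","tab","dishes","lens","cap"]:
        print(t,[(np.round(f["box"],1).tolist(),round(f["score"],2)) for f in find_in(c,t)[:2]])
E
```

```text
pics
{'time_s': 0.0, 'q': [-1.351, 0.629, 0.038, 1.518, -0.027, 0.996, -0.02], 'dq': [0.0, 0.002, 0.0, 0.0, -0.0, 0.001, 0.0], 'tau': [-0.001, -56.339, 1.226, -19.345, 0.011, 0.01, -0.0], 'position': [183.009, 623.059, 238.397], 'orientation': [-0.447, -3.109, 0.003], 'wrist_force': [-0.056, -0.163, -0.044], 'wrist_torque': [0.0, 0.068, -0.038], 'grip_force': 0.0, 'gripper_width': 85.489}
top [[475.30217898   0.         248.27546806]
 [  0.         475.30217898 184.81113607]
 [  0.           0.           1.        ]] [ 436.43726961   51.03235463 1311.02875873] [0.106, -0.0849, -1.5727] ['img', 'K', 'position', 'rotation']
lamp [([305.2, 175.0, 91.8, 116.6], 0.81)]
tab []
dishes [([373.4, 193.0, 40.9, 31.6], 0.77)]
lens [([238.6, 216.8, 22.9, 19.0], 0.7)]
cap [([292.6, 147.3, 19.1, 18.4], 0.72)]
side [[460.76700206   0.         256.33046975]
 [  0.         460.76700206 187.89353793]
 [  0.           0.           1.        ]] [389.13035812 936.75202138 893.06187115] [0.1411, -1.2155, -2.6954] ['img', 'K', 'position', 'rotation']
lamp [([253.2, 161.4, 105.8, 86.1], 0.89)]
tab [([271.3, 141.2, 9.6, 9.3], 0.38)]
dishes []
lens [([280.3, 220.2, 17.8, 24.8], 0.81)]
cap [([229.7, 142.6, 19.8, 19.1], 0.73)]
```

View pics/top0.png

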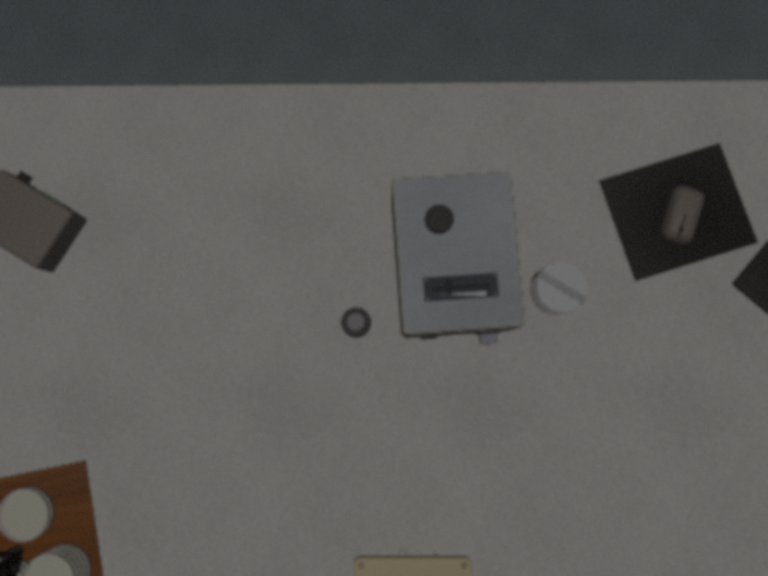

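View pics/side0.png

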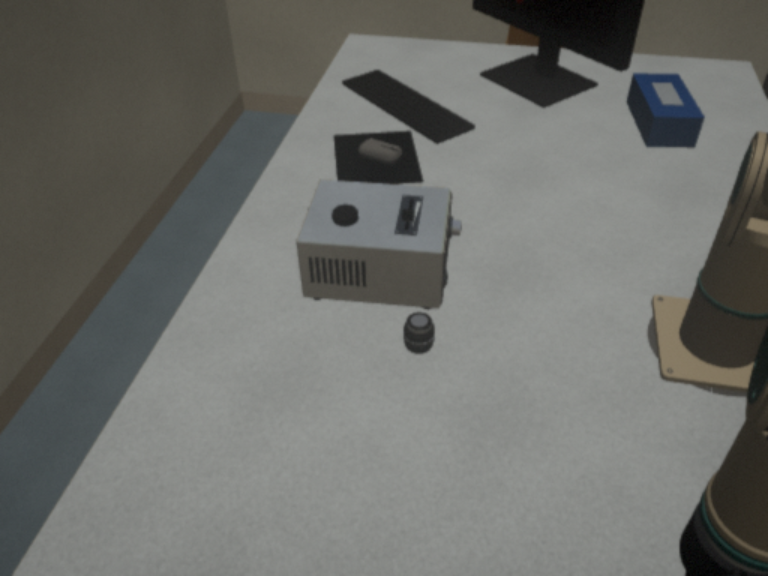

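The top view shows the lamp's top corners at (392,180), (511,174), (523,326) and (403,334), with the plate at (424–498, 273–301). The side view shows the tab near (407,212) in the plate. The lens is to the box's left, the dishes are to its right, and the cap is behind the slot.

```bash
cat > h.py <<'E'
import numpy as np,cv2
from scipy.spatial.transform import Rotation as R
from scipy.optimize import least_squares
def proj(d,P):
    p=(np.atleast_2d(P)-d["position"])@R.from_rotvec(d["rotation"]).as_matrix() if np.shape(d["rotation"])==(3,) else (np.atleast_2d(P)-d["position"])@d["rotation"]
    q=p*[1,-1,-1]; u=q@d["K"].T; return u[:,:2]/u[:,2:]
def ray(d,uv,z):
    f=lambda p: (proj(d,[p[0],p[1],z])[0]-uv)
    return least_squares(f,[600,0]).x
E
python3 - <<'E'
from h import *
from plant import *
T=snapshot("top");S=snapshot("side")
L=np.array([[130,100,150],[130,-100,150],[-130,-100,150],[-130,100,150],[-40,61,151],[-40,-61,151],[-80,-61,151],[-80,61,151]],float)
t=np.array([[392,180],[511,174],[523,326],[403,334],[424,278],[496,273],[498,297],[425,301]])/1.5
# side: order same corners
s=np.array([[302,241],[318,181],[451,188],[445,250],[396,233],[402,194],[424,196],[417,236]])/1.5
def W(p): 
    c,n=np.cos(p[2]),np.sin(p[2]); return L@np.array([[c,-n,0],[n,c,0],[0,0,1]]).T+[p[0],p[1],0]
f1=least_squares(lambda p:(proj(T,W(p))-t).ravel(),[600,0,0])
f2=least_squares(lambda p:(proj(S,W(p))-s).ravel(),[600,0,0])
f=least_squares(lambda p:np.r_[(proj(T,W(p))-t).ravel(),(proj(S,W(p))-s).ravel()],[600,0,0])
for g in (f1,f2,f): print(g.x.round(3),np.sqrt((g.fun**2).mean()))
p=f.x;np.save("lamp.npy",p)
c,n=np.cos(p[2]),np.sin(p[2]);M=np.array([[c,-n],[n,c]])
w=lambda l:(p[:2]+M@l).round(1)
print("slot mid",w([-60,0]),"closed",w([-60,35]),"open",w([-60,-35]))
tb=ray(S,np.array([271.3,141.2]),163);print("tab world",tb,"box",M.T@(tb-p[:2]))
st=readout.get_state();print(R.from_rotvec(st["orientation"]).as_matrix().round(3))
cv2.imwrite("pics/crop.png",np.hstack([cv2.resize(T["img"][170:210,270:345,::-1],(375*1,200),interpolation=3),cv2.resize(S["img"][120:165,245:320,::-1],(333,200),interpolation=3)]))
E
```

```text
[ 6.19747e+02 -7.37380e+01  5.70000e-02] 0.8397717437456048
[ 6.19936e+02 -7.29640e+01  9.30000e-02] 1.0656522136012905
[ 6.19804e+02 -7.34300e+01  6.90000e-02] 1.099072180591839
slot mid [559.9 -77.6] closed [557.5 -42.7] open [ 562.4 -112.5]
tab world [565.07262422 -67.66588279] box [-54.20270073   9.53200666]
[[-0.959  0.282 -0.   ]
 [ 0.282  0.959  0.   ]
 [ 0.     0.    -1.   ]]
```

View pics/crop.png

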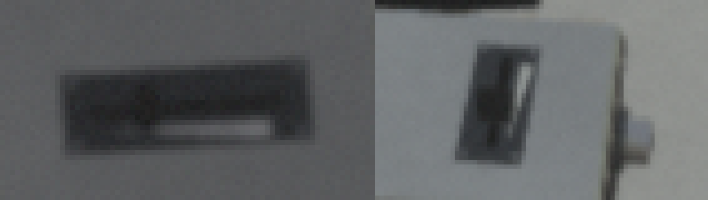

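The tab sits left of the plate's middle, at box y of about +10 to +20, so click 1 or 2. The first move closes the fingers, aligns the yaw and heads over.

```bash
python3 -m inch '0 0 0 0 -0.118;0 0 0 0 -0.118;0 0 0 0 -0.118;0 -2.8 -2.7 0 0;0 -2.8 -2.7 0 0;0 -2.8 -2.7 0 0;0 -2.8 -2.7 0 0;0 -2.8 -2.7 0 0;0 -2.8 -2.7 0 0;0 -2.8 -2.7 0 0;0 -2.8 -2.7 0 0;0 -2.8 -2.7 0 0'
cat > goto.py <<'E'
import sys
from h import *
from plant import *
# print tool-axis shift (cm) to a box-frame x,y and height above the box top; and current box-frame pose
p=np.load("lamp.npy");s=readout.get_state();c,n=np.cos(p[2]),np.sin(p[2]);M=np.array([[c,-n],[n,c]])
P=np.array(s["position"]);A=R.from_rotvec(s["orientation"]).as_matrix()
print("t",round(s["time_s"],2),"box",(M.T@(P[:2]-p[:2])).round(1),"z-150",round(P[2]-150,1),"F",np.round(s["wrist_force"],1),"w",round(s["gripper_width"],1))
if len(sys.argv)>1:
    b=np.array(sys.argv[1:4],float);G=np.r_[p[:2]+M@b[:2],150+b[2]]
    print("shift cm",(A.T@(G-P)/10).round(2),"turn",round(-(p[2]-np.arctan2(-A[0,1],A[1,1])),3))
E
python3 goto.py -60 -30 60
```

```text
time_s: 1.7
position: [452.5, 397.0, 239.5]
orientation: [-0.107, 3.139, 0.001]
wrist_force: [-0.1, 0.5, 0.3]
gripper_width: -0.0
grip_force: 0.0
t 1.7 box [-134.4  480.9] z-150 89.5 F [-0.1  0.5  0.3] w -0.0
shift cm [ -7.48 -51.08   2.94] turn -0.001
```

```bash
python3 -m inch '0 -0.6 -4.0 0 0;0 -0.6 -4.0 0 0;0 -0.6 -4.0 0 0;0 -0.6 -4.0 0 0;0 -0.6 -4.0 0 0;0 -0.6 -4.0 0 0;0 -0.6 -4.0 0 0;0 -0.6 -4.0 0 0;0 -0.6 -4.0 0 0;0 -0.6 -4.0 0 0;0 -0.6 -4.0 0 0;0 -0.6 -4.0 0 0' >/dev/null
python3 -m inch '0 -0.2 -2.5 0 0;0 0 0 0.5 0;0 0 0 0 0;0 0 0 0 0' >/dev/null
python3 goto.py -60 -30 60
python3 - <<'E'
from plant import *
import cv2,numpy as np
a=[snapshot(c)["img"] for c in ("wrist","side")]
cv2.imwrite("pics/w1.png",np.hstack([a[0],cv2.resize(a[1][110:190,230:330],(288,384)[:2] if 0 else (288,384))])[:,:,::-1])
for c in ("wrist","side"):print([(np.round(f["box"],1).tolist(),round(f["score"],2)) for f in find_in(c,"tab")[:2]])
E
```

```text
t 3.03 box [-62.3 -21.6] z-150 84.0 F [0.3 1.1 0.2] w -0.1
shift cm [-0.24 -0.85  2.4 ] turn -0.0
[([318.3, 216.2, 17.2, 38.7], 0.92)]
[([279.1, 220.8, 19.7, 27.1], 0.66)]
```

View pics/w1.png

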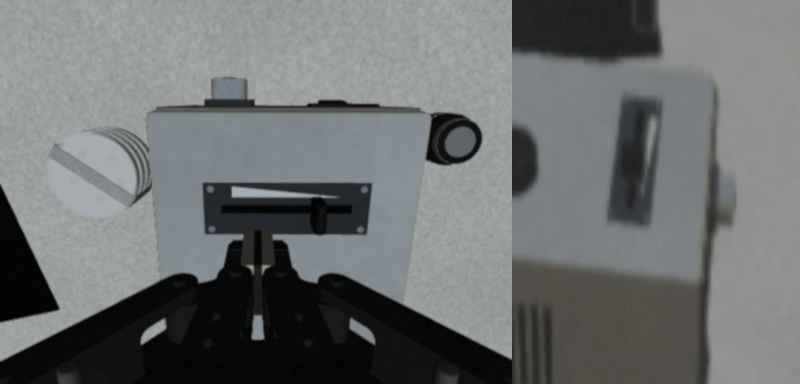

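The wrist view shows the plate at (204–371, 184–234) and the tab at (318,216). The tab is about 21 mm towards the closed side, which is click 1. I'll cross-check the plate pose from this camera.

```bash
python3 - <<'E'
from h import *
from plant import *
d=snapshot("wrist");p=np.load("lamp.npy");c,n=np.cos(p[2]),np.sin(p[2]);M=np.array([[c,-n],[n,c]])
for uv in [(204,184),(371,184),(369,234),(205,234)]: print((M.T@(ray(d,np.array(uv),151)-p[:2])).round(1))
print("tab",(M.T@(ray(d,np.array([318.3,206]),176)-p[:2])).round(1), "expected x -60")
E
```

```text
[-74.5 -60. ]
[-74.5  60.5]
[-35.5  62.9]
[-35.5 -61. ]
tab [-66.3  18.2] expected x -60
```

```bash
python3 -m inch '0 -0.5 -0.9 2.0 0;0 0 0 2.0 0;0 0 0 1.5 0;0 0 0 0.8 0;0 0 0 0 0;0 0 0 0 0;0 0 0 0 0' >/dev/null; python3 goto.py -57 -30 16
```

```text
t 3.87 box [-56.3 -31.6] z-150 22.3 F [-0.2 -0.4  0.1] w -0.1
shift cm [0.07 0.16 0.63] turn -0.0
```

```bash
python3 -m inch '0 0 0 0.6 0;0 0 0.8 0 0;0 0 0.8 0 0;0 0 0.5 0 0;0 0 0 0 0;0 0 0 0 0' >/dev/null; python3 goto.py
for i in 1; do :; done
python3 -m inch '0 0 0.2 0 0;0 0 0.2 0 0;0 0 0.2 0 0;0 0 0 0 0' >/dev/null; python3 goto.py
python3 -m inch '0 0 0.2 0 0;0 0 0.2 0 0;0 0 0 0 0' >/dev/null; python3 goto.py
python3 -m inch '0 0 0.2 0 0;0 0 0.2 0 0;0 0 0 0 0' >/dev/null; python3 goto.py
```

```text
t 4.37 box [-56.9  -9.9] z-150 15.5 F [0.1 0.1 0.4] w 0.0
t 4.7 box [-57.1  -4.3] z-150 15.3 F [0.1 0.7 0.4] w 0.0
t 4.95 box [-57.1  -0.2] z-150 15.3 F [0.4 0.8 0.3] w 0.2
t 5.2 box [-57.1   3.2] z-150 15.3 F [ 0.1 -0.8  0.1] w 0.2
```

```bash

python3 -m inch '0 0 0.2 0 0;0 0 0 0 0' >/dev/null; python3 goto.py
python3 -m inch '0 0 0.2 0 0;0 0 0 0 0' >/dev/null; python3 goto.py
python3 -m inch '0 0 0.2 0 0;0 0 0 0 0' >/dev/null; python3 goto.py
python3 -m inch '0 0 0.2 0 0;0 0 0 0 0' >/dev/null; python3 goto.py
python3 -m inch '0 0 0.2 0 0;0 0 0 0 0' >/dev/null; python3 goto.py
python3 -m inch '0 0 0.2 0 0;0 0 0 0 0' >/dev/null; python3 goto.py
```

```text
t 5.37 box [-57.1   4.2] z-150 15.3 F [ 0.6 -3.2 -1.5] w 0.1
t 5.53 box [-57.1   7.1] z-150 15.3 F [ 0.2 -1.8 -0.8] w 0.1
t 5.7 box [-57.1  10.6] z-150 15.3 F [ 0.4  0.9 -0.1] w -0.5
t 5.87 box [-57.   12.9] z-150 15.2 F [-0.2  0.7  0.4] w 0.3
t 6.03 box [-57.   14.3] z-150 15.3 F [ 0.1 -0.9 -0.1] w -0.2
t 6.2 box [-57.1  15.9] z-150 15.3 F [-0.5 -0.2  0.4] w 0.3
```

```bash

python3 -m inch '0 0 0.1 0 0;0 0 0 0 0' >/dev/null; python3 goto.py
python3 -m inch '0 0 0.1 0 0;0 0 0 0 0' >/dev/null; python3 goto.py
python3 -m inch '0 0 0.1 0 0;0 0 0 0 0' >/dev/null; python3 goto.py
python3 -m inch '0 0 0.1 0 0;0 0 0 0 0' >/dev/null; python3 goto.py
```

```text
t 6.37 box [-57.   16.5] z-150 15.3 F [ 0.9 -0.1 -0.3] w 0.2
t 6.53 box [-57.1  17. ] z-150 15.3 F [-0.4 -1.  -0.4] w 0.3
t 6.7 box [-57.1  17.1] z-150 15.3 F [ 0.5 -3.9 -0.3] w 0.2
t 6.87 box [-57.1  17.2] z-150 15.3 F [-0.1 -5.3 -0.6] w 0.0
```

```bash

python3 -m inch '0 0 0.1 0 0;0 0 0.1 0 0;0 0 0 0 0' >/dev/null; python3 goto.py
python3 -m inch '0 0 0.1 0 0;0 0 0.1 0 0;0 0 0 0 0' >/dev/null; python3 goto.py
python3 -m inch '0 0 0.1 0 0;0 0 0.1 0 0;0 0 0 0 0' >/dev/null; python3 goto.py
```

```text
t 7.12 box [-57.1  17.3] z-150 15.4 F [ 1.5 -9.1 -1. ] w 0.1
t 7.37 box [-57.1  17.4] z-150 15.4 F [  1.2 -12.2  -0.6] w -0.1
t 7.62 box [-57.1  17.6] z-150 15.4 F [  2.2 -15.5  -1.3] w -0.1
```

That is the hard stop: 15 N with no travel. Next I hop over to the closed-end side.

```bash
python3 -m inch '0 0 -0.6 0 0;0 0 -0.6 0 0;0 0 -0.6 -0.5 0;0 0 0 -2.0 0;0 0 0 -2.5 0;0 0 0 0 0;0 0 0 0 0;0 0 0 0 0' >/dev/null; python3 goto.py -57 70 16
```

```text
t 8.28 box [-57.3   7.9] z-150 65.2 F [-0.7 -0.1  0.7] w -0.1
shift cm [-0.03  6.2   4.93] turn -0.0
```

```bash
python3 -m inch '0 0 2.0 0 0;0 0 2.2 0 0;0 0 2.0 0 0;0 0 0 0 0;0 0 0 0 0;0 0 0 2.0 0;0 0 0 2.0 0;0 0 0 0.9 0;0 0 0 0 0;0 0 0 0 0;0 0 0 0 0' >/dev/null; python3 goto.py -57 70 16
python3 - <<'E'
from plant import *
import cv2
cv2.imwrite("pics/w2.png",snapshot("wrist")["img"][:,:,::-1])
E
```

```text
t 9.2 box [-56.5  68.8] z-150 16.9 F [ 0.   0.5 -0.7] w 0.3
shift cm [0.05 0.12 0.09] turn -0.002
```

View pics/w2.png

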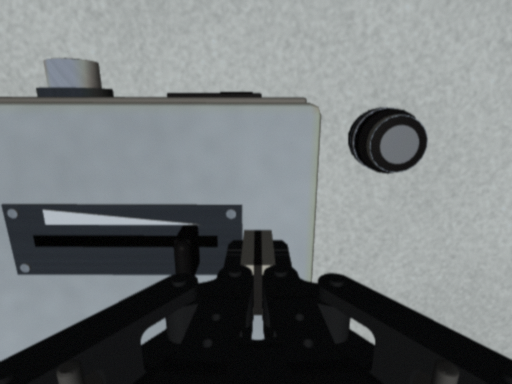

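The tab at (187,250) is by the wedge's point, at the closed end. The fingers, at (257,245), are on its far side. Now I push it open slowly.

```bash
python3 -m inch '0 0 -0.4 0.1 0;0 0 -0.4 0 0;0 0 -0.4 0 0;0 0 0 0 0;0 0 0 0 0' >/dev/null; python3 goto.py
for i in 1; do
python3 -m inch '0 0 -0.2 0 0;0 0 0 0 0' >/dev/null; python3 goto.py
python3 -m inch '0 0 -0.2 0 0;0 0 0 0 0' >/dev/null; python3 goto.py
python3 -m inch '0 0 -0.2 0 0;0 0 0 0 0' >/dev/null; python3 goto.py
python3 -m inch '0 0 -0.2 0 0;0 0 0 0 0' >/dev/null; python3 goto.py
done
```

```text
t 9.67 box [-57.   56.7] z-150 15.5 F [ 0.2  0.1 -0.2] w -0.2
t 9.83 box [-57.  55.] z-150 15.3 F [ 0.5 -0.4  0. ] w -0.3
t 10.0 box [-57.1  52.9] z-150 15.3 F [ 0.1  0.  -0.9] w 0.1
t 10.17 box [-57.   51.9] z-150 15.3 F [0.4 1.7 0.7] w 0.1
t 10.33 box [-57.   50.2] z-150 15.3 F [-0.7  2.2  0.3] w 0.2
```

```bash

g(){ python3 goto.py; }
python3 -m inch '0 0 -0.2 0 0;0 0 0 0 0' >/dev/null; g
python3 -m inch '0 0 -0.2 0 0;0 0 0 0 0' >/dev/null; g
python3 -m inch '0 0 -0.2 0 0;0 0 0 0 0' >/dev/null; g
python3 -m inch '0 0 -0.2 0 0;0 0 0 0 0' >/dev/null; g
python3 -m inch '0 0 -0.2 0 0;0 0 0 0 0' >/dev/null; g
python3 -m inch '0 0 -0.2 0 0;0 0 0 0 0' >/dev/null; g
python3 -m inch '0 0 -0.2 0 0;0 0 0 0 0' >/dev/null; g
python3 -m inch '0 0 -0.2 0 0;0 0 0 0 0' >/dev/null; g
```

```text
t 10.5 box [-57.1  46.8] z-150 15.3 F [ 0.7 -0.3 -0.7] w -0.3
t 10.67 box [-57.1  43.8] z-150 15.3 F [ 0.4 -1.   0.4] w -0.1
t 10.83 box [-57.1  41.9] z-150 15.3 F [ 1.2 -0.1  0.7] w 0.0
t 11.0 box [-57.1  40.4] z-150 15.3 F [-0.3 -0.1 -0.4] w -0.3
t 11.17 box [-57.1  38.7] z-150 15.3 F [ 0.3 -0.3 -0.2] w 0.3
t 11.33 box [-57.   37.8] z-150 15.3 F [-0.2  1.5 -0.2] w -0.3
t 11.5 box [-57.   36.2] z-150 15.3 F [-1.1  3.6  0.3] w -0.1
t 11.67 box [-57.1  32.8] z-150 15.3 F [ 0.8  0.1 -0.3] w -0.3
```

```bash

g(){ python3 goto.py; }
python3 -m inch '0 0 -0.2 0 0;0 0 0 0 0' >/dev/null; g
python3 -m inch '0 0 -0.2 0 0;0 0 0 0 0' >/dev/null; g
python3 -m inch '0 0 -0.2 0 0;0 0 0 0 0' >/dev/null; g
python3 -m inch '0 0 -0.2 0 0;0 0 0 0 0' >/dev/null; g
python3 -m inch '0 0 -0.2 0 0;0 0 0 0 0' >/dev/null; g
python3 -m inch '0 0 -0.1 0 0;0 0 0 0 0' >/dev/null; g
python3 -m inch '0 0 -0.1 0 0;0 0 0 0 0' >/dev/null; g
```

```text
t 11.83 box [-57.1  29.8] z-150 15.3 F [-0.7 -0.4 -0.7] w -0.5
t 12.0 box [-57.1  27.8] z-150 15.3 F [ 0.1  0.6 -0.1] w -0.1
t 12.17 box [-57.1  26.4] z-150 15.3 F [-0.2 -0.  -0.9] w 0.5
t 12.33 box [-57.1  24.7] z-150 15.3 F [-0.6  0.2  0.5] w -0.1
t 12.5 box [-57.   23.9] z-150 15.3 F [-0.6  0.8 -0.1] w 0.2
t 12.67 box [-57.1  23.5] z-150 15.3 F [-1.3  4.3  1.1] w 0.3
t 12.83 box [-57.1  22.2] z-150 15.3 F [-1.   3.6  1. ] w 0.2
```

Contact with click 2 came at about 24.3. The snap into click 3 is due near 17.3, so I take 1 mm steps.

```bash

g(){ python3 goto.py; }
python3 -m inch '0 0 -0.1 0 0;0 0 0 0 0' >/dev/null; g
python3 -m inch '0 0 -0.1 0 0;0 0 0 0 0' >/dev/null; g
python3 -m inch '0 0 -0.1 0 0;0 0 0 0 0' >/dev/null; g
python3 -m inch '0 0 0 0 0;0 0 0 0 0' >/dev/null; g
```

```text
t 13.0 box [-57.1  20.1] z-150 15.3 F [0.6 3.  1.1] w -0.2
t 13.17 box [-57.   18.2] z-150 15.3 F [-0.5  1.3  0. ] w -0.3
t 13.33 box [-57.  17.] z-150 15.3 F [0.1 0.3 0.1] w -0.2
t 13.5 box [-57.1  17.4] z-150 15.3 F [-0.2  0.3  0.4] w -0.2
```

```bash

g(){ python3 goto.py; }
python3 -m inch '0 0 -0.1 0 0;0 0 0 0 0' >/dev/null; g
python3 -m inch '0 0 -0.1 0 0;0 0 0 0 0;0 0 0 0 0' >/dev/null; g
python3 -m inch '0 0 0.5 0 0;0 0 0.6 0 0;0 0 0.6 0 0;0 0 0 -2.0 0;0 0 0 -3.0 0;0 0 0 -3.0 0;0 0 0 0 0;0 0 0 0 0' >/dev/null; g
python3 - <<'E'
from plant import *
from h import *
d=snapshot("wrist");im=d["img"];cv2.imwrite("pics/w3.png",im[:,:,::-1])
p=np.load("lamp.npy");c,n=np.cos(p[2]),np.sin(p[2]);M=np.array([[c,-n],[n,c]])
for f in find_in("wrist","tab")[:2]: print(f["box"],f["score"],M.T@(ray(d,np.array(f["box"][:2]),163)-p[:2]))
E
```

```text
t 13.67 box [-57.1  16.8] z-150 15.3 F [ 0.4 -0.   0.3] w -0.3
t 13.92 box [-57.  16.] z-150 15.3 F [ 0.4 -0.1  0.9] w -0.0
t 14.58 box [-55.9  34. ] z-150 97.0 F [-0.8  0.8 -0.1] w 0.2
[208.3, 200.4, 11.8, 35.7] 0.89 [-55.71136315  -2.51256516]
[258.6, 327.5, 10.7, 18.2] 0.39 [55.51233371 34.3612573 ]
```

View pics/w3.png

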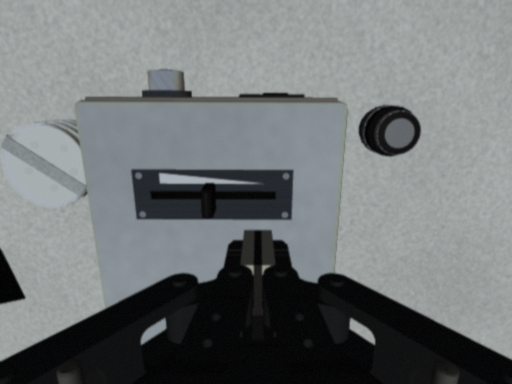

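The tab shows at (208,200) against a slot middle of about 213. That puts it at box y ≈ -2.5, not the expected -7, so I'll check whether it is really seated.

```bash
python3 -m inch '0 0 -3.0 0 0;0 0 -1.0 0 0;0 0 0 0 0;0 0 0 0 0;0 0 0 0 0' >/dev/null; python3 goto.py
python3 - <<'E'
from plant import *
from h import *
d=snapshot("wrist");im=d["img"];cv2.imwrite("pics/w4.png",cv2.resize(im[150:230,140:340,::-1],(800,320),interpolation=2))
p=np.load("lamp.npy");c,n=np.cos(p[2]),np.sin(p[2]);M=np.array([[c,-n],[n,c]])
for f in find_in("wrist","tab")[:1]: print(f["box"],f["score"],M.T@(ray(d,np.array(f["box"][:2]),163)-p[:2]))
w=lambda b:np.r_[p[:2]+M@np.array(b[:2]),150+b[2]]
for y in (21,7,0,-7): print(y,proj(d,[w([-57,y,4]),w([-57,y,13]),w([-57,y,26])]).round(1).tolist())
print("plate pred",proj(d,[w([-60,-61,1]),w([-60,61,1])]).round(1).tolist())
E
```

```text
t 15.1 box [-57.4  -5.5] z-150 94.6 F [-0.3  0.3 -0.6] w -0.1
[262.2, 206.8, 13.7, 35.0] 0.89 [-53.50951839  -2.3698317 ]
21 [[293.0, 198.5], [294.4, 202.2], [296.5, 208.0]]
7 [[274.4, 198.5], [275.1, 202.2], [276.1, 208.1]]
0 [[265.2, 198.6], [265.5, 202.2], [266.0, 208.1]]
-7 [[255.9, 198.6], [255.8, 202.3], [255.8, 208.1]]
plate pred [[184.9, 193.8], [345.2, 193.5]]
```

View pics/w4.png

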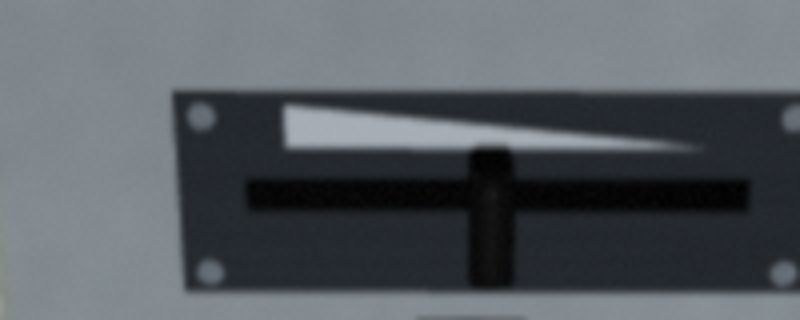

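The tab is at plate-pixel 492 and the middle is 498, so it is at about -1.2 mm. It stopped where the finger left it, just past half-way and not seated. I'll return behind it and push a little further.

```bash
g(){ python3 goto.py $*; }
python3 -m inch '0 0 2.0 0 0;0 0 1.8 0 0;0 0 0 0 0;0 0 0 0 0;0 0 0 2.5 0;0 0 0 2.5 0;0 0 0 1.8 0;0 0 0 0.8 0;0 0 0 0 0;0 0 0 0 0;0 0 0 0 0' >/dev/null; g -57 22 15.5
```

```text
t 16.12 box [-56.1  30.8] z-150 20.4 F [ 0.1 -0.5  0.3] w 0.2
shift cm [ 0.09 -0.88  0.49] turn -0.001
```

```bash
g(){ python3 goto.py $*; }
python3 -m inch '0 0.1 -0.3 0.5 0;0 0 -0.4 0 0;0 0 -0.3 0 0;0 0 0 0 0;0 0 0 0 0' >/dev/null; g
python3 -m inch '0 0 -0.2 0 0;0 0 -0.1 0 0;0 0 0 0 0;0 0 0 0 0' >/dev/null; g
python3 -m inch '0 0 -0.1 0 0;0 0 0 0 0;0 0 0 0 0' >/dev/null; g
python3 -m inch '0 0 -0.1 0 0;0 0 0 0 0;0 0 0 0 0' >/dev/null; g
python3 -m inch '0 0 -0.1 0 0;0 0 0 0 0;0 0 0 0 0' >/dev/null; g
```

```text
t 16.53 box [-57.9  20.7] z-150 14.6 F [-0.6 -0.1  0.7] w 0.0
t 16.87 box [-58.1  18.2] z-150 14.3 F [ 0.5 -0.5 -0.4] w -0.5
t 17.12 box [-58.1  17.3] z-150 14.3 F [ 0.1 -0.2 -0. ] w -0.0
t 17.37 box [-58.1  16.2] z-150 14.3 F [-0.4 -0.6 -0.6] w -0.2
t 17.62 box [-58.   15.2] z-150 14.3 F [-0.7  0.5  0.3] w -0.2
```

```bash
g(){ python3 goto.py $*; }
python3 -m inch '0 0 -0.1 0 0;0 0 0 0 0;0 0 0 0 0' >/dev/null; g
python3 -m inch '0 0 -0.1 0 0;0 0 0 0 0;0 0 0 0 0' >/dev/null; g
python3 -m inch '0 0 -0.1 0 0;0 0 0 0 0;0 0 0 0 0' >/dev/null; g
python3 - <<'E'
from plant import *
import cv2
im=snapshot("wrist")["img"];cv2.imwrite("pics/w5.png",im[:,:,::-1])
E
```

```text
t 17.87 box [-58.1  14.2] z-150 14.3 F [-1.1 -0.3  0. ] w 0.2
t 18.12 box [-58.1  13.2] z-150 14.3 F [-0.1  0.9  0. ] w -0.3
t 18.37 box [-58.1  12.2] z-150 14.3 F [ 0.2 -0.6  0.1] w -0.1
```

View pics/w5.png

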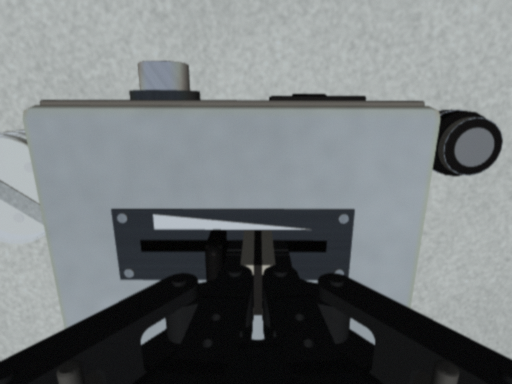

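The tab at (216,255), against a plate middle of 233, is now at about -7 mm once parallax is allowed for. I'll retreat and check from above.

```bash
python3 -m inch '0 0 0.5 0 0;0 0 0.6 0 0;0 0 0.4 0 0;0 0 0 -2.0 0;0 0 0 -3.0 0;0 0 0 -3.0 0;0 0 -3.0 0 0;0 0 0 0 0;0 0 0 0 0;0 0 0 0 0' >/dev/null; python3 goto.py
python3 - <<'E'
from plant import *
from h import *
d=snapshot("wrist");im=d["img"];cv2.imwrite("pics/w6.png",cv2.resize(im[150:230,140:340,::-1],(800,320),interpolation=2))
print(find_in("wrist","tab")[0])
S=snapshot("side");T=snapshot("top")
for c,t in (("top","cap"),("top","dishes"),("top","lens")): print(t,[(f["box"],f["score"]) for f in find_in(c,t)[:1]])
E
```

```text
t 19.25 box [-58.5  -1.9] z-150 93.8 F [ 0.5 -0.   0.1] w -0.0
{'box': [250.2, 207.2, 9.5, 30.9], 'score': 0.87}
cap [([292.9, 146.3, 18.9, 18.0], 0.78)]
dishes [([382.1, 190.4, 16.9, 29.4], 0.9)]
lens [([237.6, 215.2, 19.9, 17.3], 0.78)]
```

View pics/w6.png

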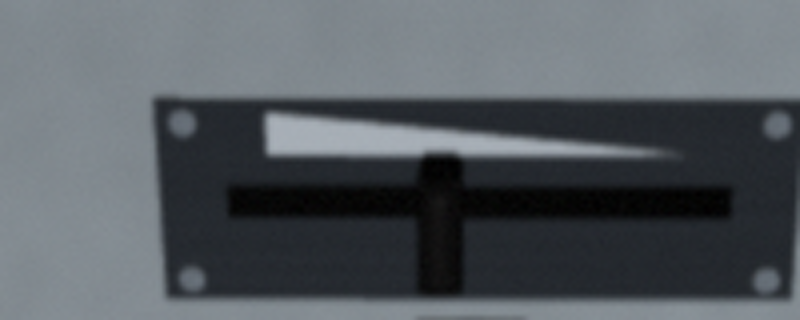

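The tab is at 440 against a slot middle of 480, so about -7.4 mm. That is the third click (-7). The fingers are clear and the other items haven't moved.

```bash
python3 -c "
from plant import r
print(r.finish_job())"
```

```text
the job is handed in; nothing more can be done
None
```

The lever was pushed to its closed stop, then back open, and left in the third click, measured at about -7.4 mm against -7 mm expected; it first stopped just short of that click and needed a second light push, and the dishes, lens and cap were never touched.

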